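# Index the moulding stop click by click and butt the strip against it

### The arm

A 6-joint arm with a two-finger parallel gripper is mounted at the origin on the work surface. World frame = base frame: x ahead of the robot, y to its left, z up, the work surface at z = 0. Lengths are in mm, angles in degrees, forces in N, time in s.
With the tool pointing down it reaches from about 300 to 850 mm from the base axis. Payload 4.2 kg.
Tool frame: the origin (TCP) lies between the finger pads; the fingertips stand 8 mm ahead of it and the grasp point (between the pads) lies 11 mm behind it; x points along the fingers, y is the direction in which the jaws open and shut, and the axes are right-handed (so a half turn about x gives the same grasp; the last joint's range is limited). The gripper opens to 91 mm and grips with 3 to 60 N. Pads are 32 mm wide; open, the fingers measure 118 mm over their backs; the gripper's body (76 mm by 178 mm) begins 60 mm behind the grasp point.
Start: joints at [65.833, 18.312, 89.639, -0, 72.044, -1.146], TCP at [224.872, 529.221, 221.976] pointing down, gripper open.
Joint ranges: [-177.97, 177.97], [-48.28, 115.42], [12.27, 149.76], [-77.06, 257.06], [2.81, 150.46], [-146.56, 146.56]. Speed limits (degrees/s): [147.25, 147.25, 180, 180, 180, 180].

### API

Orientations are given as [roll, pitch, yaw] about the fixed x, y, z axes, in that order (R = Rz(yaw) Ry(pitch) Rx(roll)).
In Python, from workcell import env gives the robot as it stands.
- The arm moves only by the tool arm_command, never from a script. Its arguments are lists of equal length, an entry for each row: "slide": the shift along the tool's x, y, z in cm, a list of three; "turn": the turn, a rotation vector about the tool's x, y, z in rad, a list of three; "grip": the closure in counts, from 0 (fully open) to 255 (shut). A call has 1 to 20 rows; each row is the pose to reach, as a shift and turn from the pose commanded when the call began, along the tool's axes at that moment; what a row does not reach only later rows make up. A row lasts 1/12 s, in which the tool goes at most 41.7 mm and 7.16 degrees, less where a joint would pass 70% of its speed; a pose out of reach is approached as far as the arm can. A call with a gripper value outside its range is refused whole. The fingers move at their own pace and stop on an object; "newtons" is the grip in N (left out, the last holds). Time passes only in rows, so rows that repeat a pose let the fingers close. It gives the time, the measured TCP pose, the force and the opening at its end, in the units of the state.
- env.state(): the state, without advancing time (a new reading comes with each control period).
- env.grab_frame(name): name is "scene" or "top"; returns (picture, depth): 400x640x3 uint8, red, green, blue; 400x640 float32, mm along the optical axis (not along the pixel's ray), 0 where there is no reading.
- env.calibration(name): a dict with "K" (3x3 intrinsics, pixels), "camera_from_world" (4x4, takes a point from world to camera coordinates). Camera axes: x right, y up, looking along -z (the intrinsics and any distortion apply to the point x, -y, -z); pixel columns grow to the right and rows downward; lengths in mm; the calibration is good to about 2 mm. A picture is of the moment at which its call begins. calibration takes no time and is no camera call.
- env.job_done(): hands the job in, once; it reports no verdict.
Trained networks look in the newest picture that a camera, given by its name, has taken for a name from the list of things; names that differ only in an ending like _2 or _b are one class to them, and where a whole thing is asked for, a point or a joint stands for the part that bears it (a point fixed in the world has none). Each returns a list of dicts, best first, with "p" (0 to 1); they miss things now and then, are a little off and sometimes report something else, mostly with a low value. They report only what shows in the picture. A call takes as long as a camera call.
- env.search_frame(camera, label): "point" ([x, y, z] in mm, in world coordinates, good to about 4 mm: the middle of the surface that is visible of it).
The state is a dict: "time_s": time; "qpos": joint angles; "qvel": joint speeds; "effort": joint torques, N m; "ee_pos": TCP position; "ee_rot": TCP orientation; "force": force on the tool from outside, world axes, zero at the start; "torque": the same for the moment, N m; "gripper_width": finger opening in mm.
Only numpy, scipy, OpenCV 4.12 (cv2) and the standard library are available. Lean on these libraries where they do the work, as an engineer would, in place of code of your own. Each camera call takes 0.05 s, during which the arm holds its last target.

### The job

On the index gauge, push the sprung thumb lever clockwise (seen from above) one click at a time, letting the disc rest about half a second in every notch, until the disc's needle stands over the tall square post; never let the needle go past it. Then slide the strip of frame moulding along its channel until its end touches the stop, gently (well under 15 N), so that the stop is not forced off its notch. Do not force the lever (18 N at most) and leave the other things on the bench where they are.

Things in the scene. Friction and masses are not known exactly. Their poses are not given: they have to be found in the camera images.
- gauge: index gauge: grey plate fixed to the bench, 200 x 440 mm, 12 mm thick; origin on the bench, plate spans x -110 to +90, y -220 to +220 mm of it; y runs along the channel towards the stop, z up. A low detent housing stands at x -45, y +6 mm, 32 mm high
- channel (a point): middle of the moulding channel's floor (the plate's top), which runs along y between a low front lip (face 15 mm towards -x, 6 mm above the plate) and a back fence (face 17 mm towards +x, 14 mm wide, 14 mm above the plate); axes parallel to the gauge's
- disc_axis (a point): on the vertical axis of the steel index disc, at the disc's top, 28 mm above the bench (gauge x -45, y +90 mm). Disc 105 mm across its teeth; it clicks into eight notches 15 degrees apart and stays in the one it is left in
- needle_tip (a point): tip of the needle fixed to the disc, 64 mm from its axis, 33.5 mm above the bench, at the gauge's +y side over the index pins. Moves 16.7 mm a notch, clockwise from above (towards gauge +x), jumping with each click, so it shows the disc's notch. Starts at rest in a notch, three to six notches short of the tall post
- tall_post: the tall square index post, 10 x 10 mm, 17 mm above the plate (the other index pins are round, 7 mm across, 8 mm high); it stands exactly under the needle's circle at one of three notches. Origin at its foot, axes parallel to the gauge's
- lever: thumb lever, steel arm over the disc with an upright black post; origin on the disc's axis. Sprung on the disc: pushed clockwise it gives 0.3 to 0.6 rad (260 N/m at the post; detent strength unknown, differs each run) until the disc jumps one notch: a push of 5 to 10 N drops by about 4 N. Pushing 17 mm on clicks again. Let go, it springs back in line with the disc, which stays
- thumb_post (a point): centre of the top of the lever's round post: 16 mm diameter, 65 mm from the disc's axis, top 78 mm and arm's top 43 mm above the bench (35 mm of free post). Relaxed it stands on the robot's side of the disc, 90 degrees counter-clockwise of the needle; pushed clockwise it swings towards gauge +y
- stop: aluminium stop block in the channel, 28 mm wide, 30 mm long, top 24 mm above the plate; the disc drives it through a rack, 5.2 mm a notch towards gauge -y. Pushed along the channel with well over 15 N it turns the disc back out of its notch. Origin on the gauge's centre line at the plate's top, level along y with the stop's face
- stop_face (a point): middle of the stop's face, which looks along gauge -y to the moulding; 10 mm above the plate; axes parallel to the gauge's
- moulding: loose strip of frame moulding in the channel: 160 mm long (its y, towards the stop), 30 mm wide, 24 mm high with a step, the front 8 mm (gauge -x side) only 16 mm high; 0.1 to 0.25 kg; 2 mm side play. Origin at the centre of the underside
- moulding_head (a point): middle of the moulding's end that faces the stop, 10 mm above its underside
- moulding_tail (a point): middle of the moulding's other end, 10 mm above its underside; the channel is open behind it to push from
- tack_tin: bystander: small steel tin, 34 mm across, 36 mm high, standing on the gauge's plate; origin at the centre of its underside
- corner_sample: bystander: L-shaped dark wood corner sample, legs 50 mm, 16 mm high, lying on the gauge's plate; origin at the outer corner, underside
- tape_roll: bystander: roll of paper tape, 90 mm across, 22 mm high, lying flat; origin at the centre of its underside
- glue_bottle: bystander: white bottle, 52 mm across, 120 mm high; origin at the centre of its underside
- putty_knife: bystander: putty knife, 200 mm long, lying flat; origin at the centre of its underside
- varnish_jar: bystander: amber jar, 68 mm across, 75 mm high; origin at the centre of its underside
- eraser: bystander: eraser block 24 x 50 x 14 mm; origin at the centre of its underside

How it is judged (in metres and radians):
On the way, in this order (a step that is already met when the one before it is completed fails the run):
1. the needle rests two notches short of the tall post (horizontal distance between needle_tip and tall_post between 0.0275 and 0.039 m), for 0.2 s.
2. the needle rests one notch short of the tall post (horizontal distance between needle_tip and tall_post between 0.011 and 0.0215 m), for 0.2 s.
3. the needle stands over the tall post (horizontal distance between needle_tip and tall_post below 0.004 m), for 0.2 s.
4. the moulding's end touches the stop, the needle still over the post (horizontal distance between needle_tip and tall_post below 0.004 m and y of moulding_head in the frame of stop_face above -0.002 m and angle between the y axis of moulding and the y axis of gauge, either way round below 0.05 rad and x of moulding in the frame of gauge between 0.04 and 0.05 m and z of moulding in the frame of gauge below 0.015 m), for 0.2 s.
At the end, for the whole second after the job is handed in: needle within 4 mm of the tall post's centre seen from above; the moulding lying flat in the channel, within 0.05 rad of it, its end within 2 mm of the stop's face; all at rest and released (all of step 4 and linear speed of moulding below 0.01 m/s); the robot touches nothing.
It fails at once if the needle went past the tall post (x of needle_tip in the frame of tall_post above 0.008 m).
It fails at once if the lever was forced with over 18 N (contact force between lever and anything else above 18 N).
It fails at once if the moulding was pressed on the stop with over 15 N (contact force between moulding and stop above 15 N).
It fails at once if something else on the bench was moved over 25 mm (distance of any of tack_tin, corner_sample, tape_roll, glue_bottle, putty_knife, varnish_jar, eraser from where it was at the start of the episode above 0.025 m).
It also fails if it takes over 72 s, if anything falls off the work surface, if the arm or the gripper's body presses on something with over 40 N, if the wrist force passes 120 N, or if a joint passes its speed limit or range.

## Working session

There is one attempt and no reset: what is moved stays moved. The work goes in short steps, Python scripts to look and compute and a tool call to move; the robot and the scene stay as the last step left them, time stands still between calls to the robot, and variables do not carry over. Pictures are saved under pics/ and viewed, and the job is handed in when it is done.

Besides the shell and the picture viewer there is one more tool, called after "Call:" as name(argument=value, ...) on one line, values as JSON. arm_command: Moves the arm, as the interface text tells. Its arguments: {"type":"object","properties":{"slide":{"type":"array","items":{"type":"array","items":{"type":"number"}}},"turn":{"type":"array","items":{"type":"array","items":{"type":"number"}}},"grip":{"type":"array","items":{"type":"number"}},"newtons":{"type":"number"}},"required":["slide","turn","grip"]}

```bash
mkdir -p pics; cat > h.py <<'E'
from workcell import env
import numpy as np, cv2
def snap(n,f):
    p,d=env.grab_frame(n); cv2.imwrite('pics/'+f,p[:,:,::-1]); return p,d
def unproj(n,u,v,d):
    c=env.calibration(n);K=np.array(c['K']);T=np.array(c['camera_from_world'])
    z=d; x=(u-K[0,2])/K[0,0]*z; y=(v-K[1,2])/K[1,1]*z
    return (np.linalg.inv(T)@np.array([x,-y,-z,1]))[:3]
def at_height(n,u,v,h):
    a=unproj(n,u,v,100.);b=unproj(n,u,v,1000.)
    t=(h-a[2])/(b[2]-a[2]); return a+t*(b-a)
def proj(n,P):
    c=env.calibration(n);K=np.array(c['K']);T=np.array(c['camera_from_world'])
    q=T@np.append(P,1); return K[0,0]*q[0]/-q[2]+K[0,2], K[1,1]*-q[1]/-q[2]+K[1,2]
E
python3 - <<'E'
from h import *
np.set_printoptions(precision=1,suppress=True)
for n in('top','scene'): snap(n,n+'0.png'); print(env.calibration(n))
for l in ['thumb_post','needle_tip','tall_post','disc_axis','moulding','moulding_tail','moulding_head','stop_face','stop','gauge','tack_tin','corner_sample']:
    for n in('top','scene'):
        print(l,n,[(np.array(r['point']).round(0),round(r['p'],2)) for r in env.search_frame(n,l)[:2]])
print(env.state())
E
```

```text
{'K': array([[390.4,   0. , 313.8],
       [  0. , 390.4, 200.8],
       [  0. ,   0. ,   1. ]]), 'camera_from_world': array([[    0. ,    -1. ,     0. ,   -28.1],
       [    1. ,     0. ,     0.1,  -528.7],
       [   -0.1,     0. ,     1. , -1205.2],
       [    0. ,     0. ,     0. ,     1. ]])}
{'K': array([[377.7,   0. , 317.3],
       [  0. , 377.7, 196.2],
       [  0. ,   0. ,   1. ]]), 'camera_from_world': array([[   -0.9,     0.5,    -0. ,   469.5],
       [   -0.3,    -0.5,     0.8,    99.1],
       [    0.4,     0.7,     0.6, -1255.5],
       [    0. ,     0. ,     0. ,     1. ]])}
thumb_post top [(array([503.,  82.,  46.]), 0.45)]
thumb_post scene []
needle_tip top [(array([519.,  97.,  26.]), 0.95)]
needle_tip scene [(array([525., 100.,  28.]), 0.67), (array([609., 141.,  36.]), 0.26)]
tall_post top []
tall_post scene []
disc_axis top [(array([554.,  24.,  14.]), 0.92)]
disc_axis scene [(array([565.,  89.,  13.]), 0.56), (array([373., 409.,  16.]), 0.23)]
moulding top [(array([616., -40.,  37.]), 0.55)]
moulding scene [(array([623., -27.,  41.]), 0.66)]
moulding_tail t
[... 519 characters left out ...]
,  86.,  13.]), 0.33)]
gauge top [(array([554.,  26.,  16.]), 0.88)]
gauge scene [(array([567.,  90.,  14.]), 0.88)]
tack_tin top [(array([553.,  24.,  16.]), 0.69), (array([620., -36.,  35.]), 0.46)]
tack_tin scene []
corner_sample top [(array([ 530., -169.,   24.]), 0.54)]
corner_sample scene [(array([ 539., -173.,   32.]), 0.52)]
{'time_s': 1.3, 'qpos': array([65.8, 18.3, 89.6,  0. , 72. , -1.1]), 'qvel': array([ 0.1,  0. ,  0. ,  0.1, -0. ,  0. ]), 'effort': array([  0. , -41.2, -23.2,   0.1,   0. ,   0. ]), 'ee_pos': array([224.9, 529.2, 222. ]), 'ee_rot': array([99.4, 90. , 76.4]), 'force': array([-0.5,  0.3,  0.5]), 'torque': array([-0.,  0., -0.]), 'gripper_width': 91.11921257845135}
```

```bash
python3 - <<'E'
import cv2
p=cv2.imread('pics/top0.png'); c=p[100:300,190:450]; cv2.imwrite('pics/top0c.png',cv2.resize(c,None,fx=3,fy=3,interpolation=cv2.INTER_CUBIC))
p=cv2.imread('pics/scene0.png'); c=p[60:310,190:470]; cv2.imwrite('pics/scene0c.png',cv2.resize(c,None,fx=2.4,fy=2.4,interpolation=cv2.INTER_CUBIC))
E
```

```text
(no output)
```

View pics/top0.png

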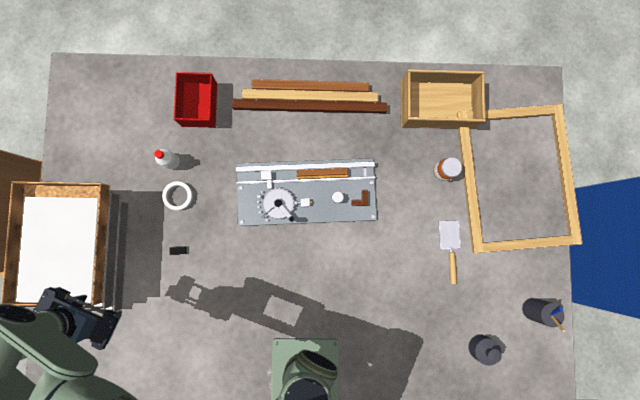

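View pics/top0c.png

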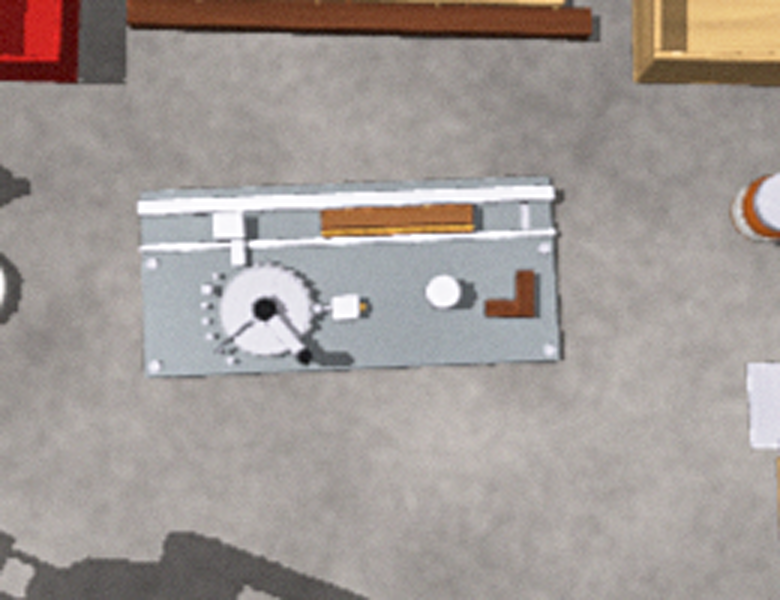

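View pics/scene0c.png

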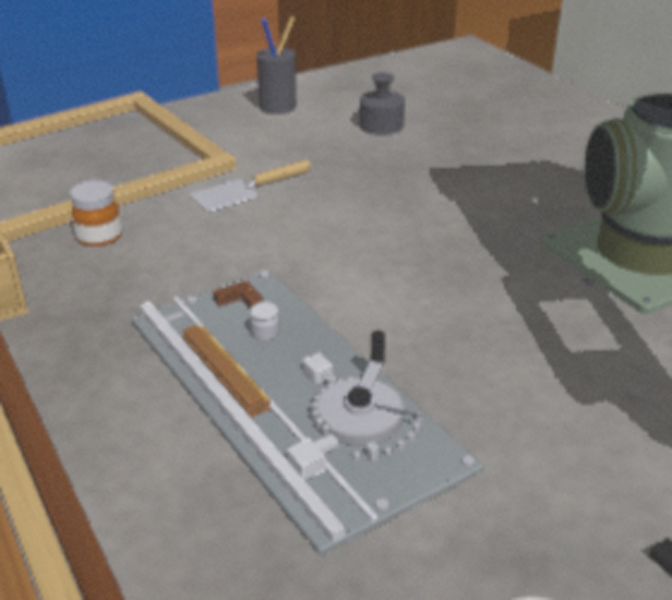

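```bash
python3 - <<'E'
from h import *
np.set_printoptions(precision=1,suppress=True)
ps=[snap('top','t%d.png'%i) for i in range(3)]; qs=[snap('scene','s%d.png'%i) for i in range(3)]
p=np.mean([a[0] for a in ps],0).astype(np.uint8); q=np.mean([a[0] for a in qs],0).astype(np.uint8)
np.savez('f0.npz',p=p,q=q,pd=np.median([a[1] for a in ps],0),qd=np.median([a[1] for a in qs],0))
cv2.imwrite('pics/tz.png',cv2.resize(p[180:230,250:310,::-1],None,fx=12,fy=12,interpolation=cv2.INTER_NEAREST))
cv2.imwrite('pics/sz.png',cv2.resize(q[190:260,310:380,::-1],None,fx=8,fy=8,interpolation=cv2.INTER_NEAREST))
E
```

```text
(no output)
```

View pics/tz.png

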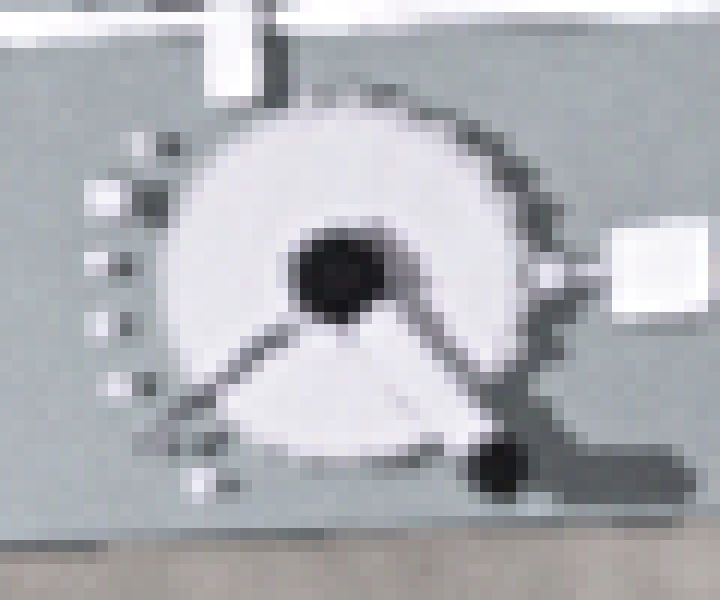

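View pics/sz.png

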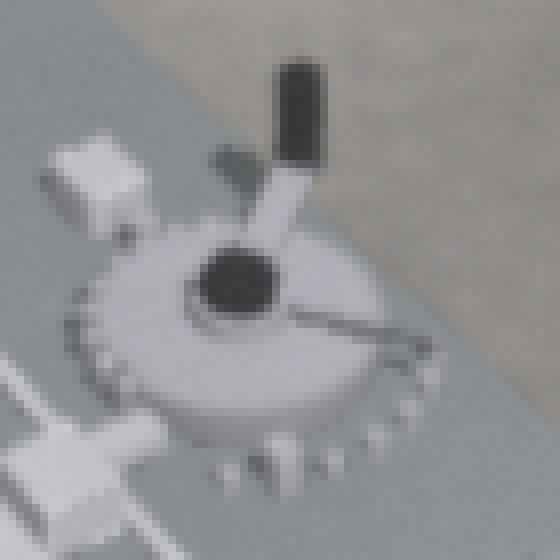

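```bash
cat > fit.py <<'E'
from h import *
from scipy.optimize import least_squares
np.set_printoptions(precision=1,suppress=True)
T=lambda zx,zy:(250+zx/12-.5,180+zy/12-.5)
S=lambda zx,zy:(310+zx/8-.5,190+zy/8-.5)
C=lambda cx,cy:(190+cx/3-.5,100+cy/3-.5)
def g(pose,P):
    x,y,a=pose; c,s=np.cos(a),np.sin(a)
    return np.array([x+c*P[0]-s*P[1], y+s*P[0]+c*P[1], P[2]])
def pin(th,z,r=64): return np.array([-45+r*np.sin(th), 90+r*np.cos(th), z])
d=np.radians
def obs(p):
    pose,ph=p[:3],p[3]
    o=[]
    for k,(u,v),z in [(-4,T(200,484),20),(-2,T(115,385),20),(-1,T(98,325),20),(0,T(97,265),20),(1,T(103,200),29),(2,T(140,147),20)]:
        o.append(('top',pin(ph+d(15*k),z),u,v))
    for k,(u,v),z in [(2,S(230,468),20),(1,S(288,440),29),(0,S(332,455),20),(-1,S(375,436),20),(-2,S(411,408),20)]:
        o.append(('scene',pin(ph+d(15*k),z),u,v))
    o.append(('top',pin(ph+d(-45-90),76,65),*T(498,467)))
    o.append(('scene',pin(ph+d(-45-90),76,65),*S(300,68)))
    for P,c in [((62,220,26),(138,212)),((62,-220,26),(553,198)),((-110,220,12),(148,377)),((-110,-220,12),(562,360))]:
        o.append(('top',np.array(P,float),*C(*c)))
    return o
def res(p):
    off=dict(top=p[4:6],scene=p[6:8]); r=[]
    for n,P,u,v in obs(p):
        a=proj(n,g(p[:3],P)); r+= [a[0]+off[n][0]-u,a[1]+off[n][1]-v]
    return np.array(r+list(p[4:]*1.0))
if __name__=='__main__':
    s=least_squares(res,[560,30,0.0,0,0,0,0,0],loss='soft_l1',x_scale=[10,10,.05,.05,1,1,1,1])
    p=s.x;print(p[:3],np.degrees(p[2:4]),p[4:]);print(res(p)[:-4].reshape(-1,2))
    np.save('pose.npy',p)
    for nm,P in dict(disc=(-45,90,28),thumb=pin(p[3]+d(-135),78,65),tall=pin(p[3]+d(15),29),chan=(45,0,12)).items(): print(nm,g(p,P))
    f=np.load('f0.npz')
    # depth profile along channel and thumb
    for n,key in(('top','pd'),('scene','qd')):
        D=f[key];print(n,[ (y,round(unproj(n,*(proj(n,g(p,(45+4,y,36)))),D[tuple(np.round(proj(n,g(p,(49,y,36)))).astype(int)[::-1])])[2])) for y in range(-215,221,12)])
    print(env.state()['time_s'],env.state()['ee_rot'])
E
python3 fit.py
```

```text
[570.9   6.5   0.1] [3.5 7.2] [-0.2  0.1 -0.2 -0.2]
[[ 0.1 -0.1]
 [ 0.4  0.1]
 [ 0.2  0.1]
 [ 0.1 -0.2]
 [ 0.5 -0.3]
 [ 0.2 -0.2]
 [ 0.  -0. ]
 [-0.4  0.5]
 [ 0.3 -0.2]
 [ 0.3 -0.5]
 [-0.1 -0.4]
 [-0.2 -0.4]
 [-0.   1.1]
 [-0.2  0.6]
 [ 0.4 -0.1]
 [-1.3  0.4]
 [-0.3  0.1]]Traceback (most recent call last):
  File "fit.py", line 33, in <module>
    for nm,P in dict(disc=(-45,90,28),thumb=pin(p[3]+d(-135),78,65),tall=pin(p[3]+d(15),29),chan=(45,0,12)).items(): print(nm,g(p,P))
                                                                                                                              ~^^^^^
  File "fit.py", line 8, in g
    x,y,a=pose; c,s=np.cos(a),np.sin(a)
    ^^^^^
ValueError: too many values to unpack (expected 3)
```

```bash
sed -i 's/x,y,a=pose;/x,y,a=pose[:3];/' fit.py; python3 fit.py | tail -8; python3 - <<'E'
from h import *
from scipy.spatial.transform import Rotation as R
np.set_printoptions(precision=3,suppress=True)
s=env.state(); print(R.from_euler('xyz',s['ee_rot'],degrees=True).as_matrix())
E
```

```text
[-0.2  0.6]
 [ 0.4 -0.1]
 [-1.3  0.4]
 [-0.3  0.1]]
disc [520.6  93.6  28. ]
thumb [471.7  50.7  78. ]
tall [541.1 154.2  29. ]
chan [615.8   9.2  12. ]
[[-0.     0.391  0.92 ]
 [ 0.     0.92  -0.391]
 [-1.     0.    -0.   ]]Traceback (most recent call last):
  File "fit.py", line 37, in <module>
    D=f[key];print(n,[ (y,round(unproj(n,*(proj(n,g(p,(45+4,y,36)))),D[tuple(np.round(proj(n,g(p,(49,y,36)))).astype(int)[::-1])])[2])) for y in range(-215,221,12)])
                                ~~~~~~^^^^^^^^^^^^^^^^^^^^^^^^^^^^^^^^^^^^^^^^^^^^^^^^^^^^^^^^^^^^^^^^^^^^^^^^^^^^^^^^^^^^^^^^^^^^
  File "h.py", line 6, in unproj
    c=env.calibration(n);K=np.array(c['K']);T=np.array(c['camera_from_world'])
ValueError: time passes only in moves, steps and waits
```

```bash
cat > mv.py <<'E'
from fit import *
from scipy.spatial.transform import Rotation as R
P=np.load('pose.npy')
def Rt(a):
    z=np.array([-np.cos(a),-np.sin(a),0]);x=np.array([0,0,-1.]);return np.stack([x,np.cross(z,x),z],1)
def rel(pos,a,cur=None):
    s=env.state() if cur is None else cur
    R0=R.from_euler('xyz',s['ee_rot'],degrees=True).as_matrix()
    return (R0.T@(np.array(pos)-s['ee_pos'])/10).round(2), R.from_matrix(R0.T@Rt(a)).as_rotvec().round(3)
def push(th,back,z,r=65):  # th deg: angle of the post; TCP 24mm + back behind post centre
    t=d(th); tg=np.array([np.cos(t),-np.sin(t)]); c=np.array([-45+r*np.sin(t),90+r*np.cos(t)])-tg*(24+back)
    w=g(P,(c[0],c[1],z)); a=np.arctan2(tg[1],tg[0])+P[2]
    return w,a
E
python3 - <<'E'
from mv import *
print(np.degrees(P[3])-135)
for z in (150,60):
  w,a=push(-127.8,14,z); print(w,np.degrees(a),rel(w,a))
E
```

```text
-127.8438005870346
[496.8  22.2 150. ] 131.26092119955356 (array([  7.2, -36. ,  44.9]), array([ 0.4, -0. , -0. ]))
[496.8  22.2  60. ] 131.26092119955356 (array([ 16.2, -36. ,  44.9]), array([ 0.4, -0. , -0. ]))
```

Call:
arm_command(slide=[[0,-9,11.2],[0,-18,22.4],[0,-27,33.7],[3,-36,44.9],[7.2,-36,44.9],[7.2,-36,44.9],[7.2,-36,44.9],[7.2,-36,44.9],[7.2,-36,44.9],[7.2,-36,44.9],[7.2,-36,44.9],[7.2,-36,44.9],[7.2,-36,44.9],[7.2,-36,44.9],[7.2,-36,44.9],[7.2,-36,44.9],[7.2,-36,44.9],[7.2,-36,44.9]], turn=[[0.1,0,0],[0.2,0,0],[0.3,0,0],[0.4,0,0],[0.4,0,0],[0.4,0,0],[0.4,0,0],[0.4,0,0],[0.4,0,0],[0.4,0,0],[0.4,0,0],[0.4,0,0],[0.4,0,0],[0.4,0,0],[0.4,0,0],[0.4,0,0],[0.4,0,0],[0.4,0,0]], grip=[255,255,255,255,255,255,255,255,255,255,255,255,255,255,255,255,255,255], newtons=30)

```text
time_s: 3.1
ee_pos: [496.9, 23.3, 150.2]
ee_rot: [137.8, 90.0, 91.9]
force: [-0.6, 0.5, -0.0]
gripper_width: 0.4
```

```bash
python3 - <<'E'
from mv import *
s=env.state(); print(s['time_s'],s['ee_pos'],s['ee_rot'],s['qpos'],s['force'],s['gripper_width'])
w,a=push(-127.8,14,60); print(rel(w,a))
E
```

```text
3.1 [496.9  23.3 150.2] [137.8  90.   91.9] [  1.3  14.8 105.9   0.   59.3 -42.8] [-0.6  0.5 -0. ] 0.43531236328459927
(array([ 9. , -0.1,  0.1]), array([ 0.1, -0. , -0. ]))
```

```bash
cat >> mv.py <<'E'
np.set_printoptions(precision=3,suppress=True)
E
python3 - <<'E'
from mv import *
for b in (14,2):
  w,a=push(-127.8,b,60); print(rel(w,a))
E
```

```text
(array([ 9.02, -0.09,  0.08]), array([ 0.05, -0.  , -0.  ]))
(array([ 9.02, -0.03, -1.12]), array([ 0.05, -0.  , -0.  ]))
```

Call:
arm_command(slide=[[3,-0.1,0.1],[6,-0.1,0.1],[9,-0.1,0.1],[9,-0.1,0.1],[9,-0.1,0.1],[9,-0.1,0.1]], turn=[[0.05,0,0],[0.05,0,0],[0.05,0,0],[0.05,0,0],[0.05,0,0],[0.05,0,0]], grip=[255,255,255,255,255,255])

```text
time_s: 3.6
ee_pos: [498.3, 21.8, 61.5]
ee_rot: [53.0, 89.9, 4.3]
force: [0.1, 0.4, 0.9]
gripper_width: 0.3
```

```bash
python3 - <<'E'
from mv import *
p,_=snap('scene','a1.png')
cv2.imwrite('pics/a1z.png',cv2.resize(p[160:260,290:410,::-1],None,fx=6,fy=6,interpolation=cv2.INTER_CUBIC))
s=env.state(); print(s['ee_pos'],s['force'])
for th in (-127.8,-124.3,-120,-115,-110,-105,-100):
  print(th,rel(*push(th,0,60)))
E
```

```text
[498.748  21.588  61.894] [-0.08   0.631  1.512]
-127.8 (array([ 0.19, -0.11, -1.58]), array([ 0.   ,  0.002, -0.003]))
-124.3 (array([ 0.18, -0.25, -1.98]), array([ 0.061,  0.002, -0.003]))
-120 (array([ 0.18, -0.38, -2.48]), array([ 0.136,  0.002, -0.003]))
-115 (array([ 0.18, -0.48, -3.08]), array([ 0.223,  0.002, -0.003]))
-110 (array([ 0.18, -0.53, -3.68]), array([ 0.311,  0.002, -0.003]))
-105 (array([ 0.18, -0.53, -4.28]), array([ 0.398,  0.002, -0.003]))
-100 (array([ 0.18, -0.48, -4.88]), array([ 0.485,  0.002, -0.004]))
```

View pics/a1z.png

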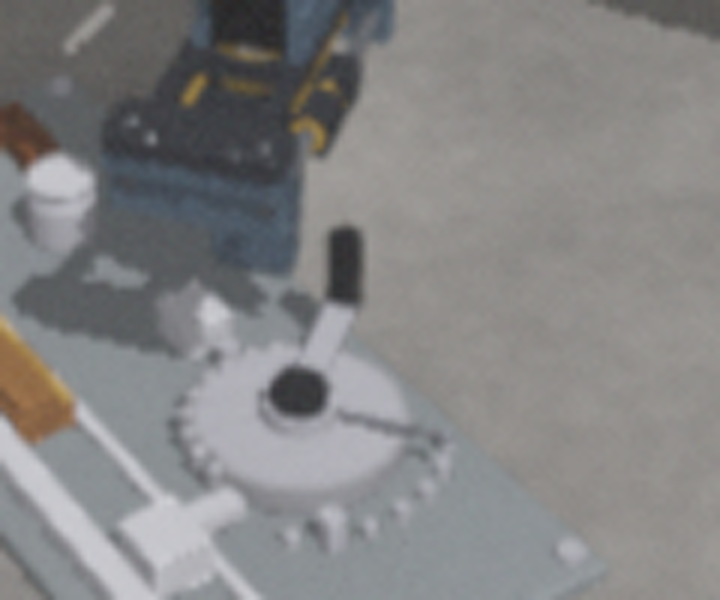

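```bash
python3 - <<'E'
from mv import *
p,D=snap('scene','a2.png'); t,E=snap('top','a3.png')
cv2.imwrite('pics/a2z.png',cv2.resize(p[90:230,270:400,::-1],None,fx=4,fy=4,interpolation=cv2.INTER_CUBIC))
cv2.imwrite('pics/a3z.png',cv2.resize(t[130:290,210:390,::-1],None,fx=4,fy=4,interpolation=cv2.INTER_CUBIC))
for v in range(165,206,5):
  print(v,[ (u,unproj('scene',u,v,D[v,u]).round().astype(int).tolist()) for u in range(310,341,5) if D[v,u]>0])
s=env.state(); print(s['time_s'],s['ee_pos'],s['force'],s['ee_rot'],s['torque'])
E
```

```text
165 [(310, [424, -255, 1]), (315, [407, -251, -2]), (320, [392, -242, -2]), (325, [520, 18, 180]), (330, [511, 28, 182]), (335, [502, 37, 185]), (340, [496, 49, 189])]
170 [(310, [436, -231, -1]), (315, [422, -222, -1]), (320, [537, 23, 174]), (325, [524, 25, 170]), (330, [516, 37, 174]), (335, [506, 44, 175]), (340, [495, 50, 175])]
175 [(310, [449, -207, -3]), (315, [437, -196, -1]), (320, [545, 37, 169]), (325, [524, 25, 155]), (330, [513, 30, 155]), (335, [518, 63, 175]), (340, [497, 52, 162])]
180 [(310, [580, 53, 176]), (315, [570, 57, 175]), (320, [559, 63, 175]), (325, [550, 70, 176]), (330, [540, 77, 177]), (335, [529, 82, 176]), (340, [501, 60, 153])]
185 [(310, [584, 58, 166]), (315, [576, 69, 170]), (320, [567, 78, 172]), (325, [561, 89, 177]), (330, [549, 92, 174]), (335, [539, 98, 175]), (340, [511, 76, 151])]
190 [(310, [581, 51, 146]), (315, [572, 61, 149]), (320, [567, 77, 157]), (325, [559, 87, 160]), (330, [549, 93, 161]), (335, [543, 106, 166]), (340, [481, 29, 96])]
195 [(310, [510, -92, 12]), (320, [564, 71, 137]), (325, [556, 81, 141]), (330, [548, 92, 145]), (335, [539, 98, 145]), (340, [423, -62, 0])]
200 [(310, [520, -72, 10]), (315, [507, -65, 11]), (320, [495, -57, 11]), (325, [481, -51, 10]), (330, [509, 25, 70]), (335, [501, 38, 76]), (340, [436, -41, -1])]
205 [(310, [532, -50, 12]), (315, [517, -46, 8]), (320, [504, -40, 7]), (325, [494, -30, 10]), (330, [481, -22, 11]), (335, [499, 35, 57]), (340, [449, -20, -1])]
3.75 [498.661  21.247  61.828] [ 0.417 -0.382  0.604] [51.374 89.773  2.602] [-0.029  0.023 -0.001]
```

View pics/a2z.png

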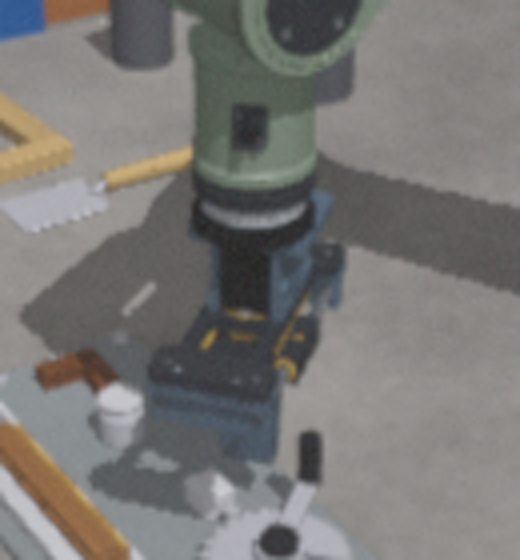

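View pics/a3z.png

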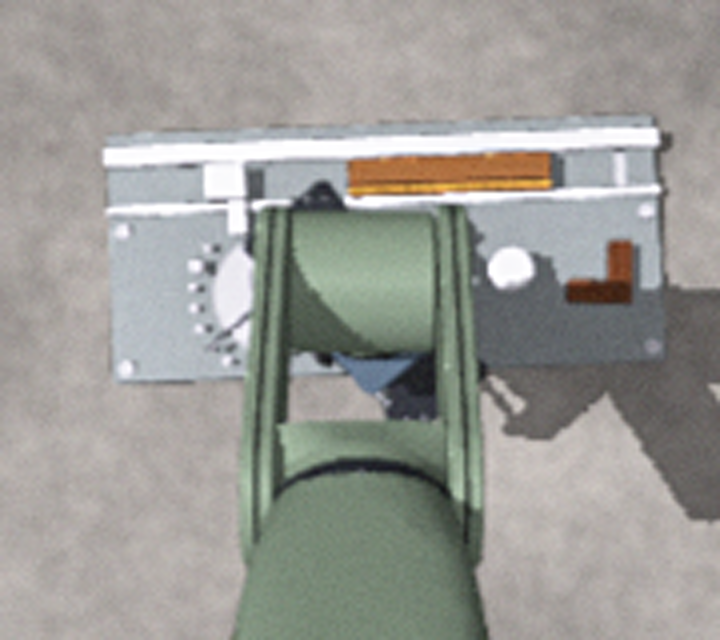

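Call:
arm_command(slide=[[0.1,-0.05,-0.4],[0.1,-0.1,-0.8],[0.1,-0.1,-1.2],[0.1,-0.1,-1.5],[0.1,-0.1,-1.6],[0.1,-0.2,-1.8],[0.1,-0.25,-2.0],[0.1,-0.32,-2.2],[0.1,-0.36,-2.4],[0.1,-0.38,-2.5],[0.1,-0.38,-2.5],[0.1,-0.38,-2.5]], turn=[[0,0,0],[0,0,0],[0,0,0],[0,0,0],[0.01,0,0],[0.03,0,0],[0.06,0,0],[0.1,0,0],[0.12,0,0],[0.135,0,0],[0.135,0,0],[0.135,0,0]], grip=[255,255,255,255,255,255,255,255,255,255,255,255])

```text
time_s: 4.75
ee_pos: [478.4, 37.1, 59.1]
ee_rot: [48.5, 89.9, -8.0]
force: [2.5, -0.6, 0.1]
gripper_width: 0.7
```

```bash
cat > look.py <<'E'
from mv import *
import sys
def look(f,zoom=True):
    p,D=snap('scene',f+'.png')
    cv2.imwrite('pics/'+f+'z.png',cv2.resize(p[170:260,300:410,::-1],None,fx=6,fy=6,interpolation=cv2.INTER_CUBIC))
    s=env.state(); a=np.degrees(np.arctan2(*(-R.from_euler('xyz',s['ee_rot'],degrees=True).as_matrix()[:2,2])[::-1]))
    t=np.array([np.cos(d(a)),np.sin(d(a))])
    print(s['time_s'],s['ee_pos'],'dir',a,'F',s['force'],'push',-(s['force'][:2]@t),'side',s['force'][:2]@np.array([-t[1],t[0]]))
    # post angle implied by the face position
    w=s['ee_pos'][:2]+24*t-g(P,(-45,90,0))[:2]; print('implied th',-np.degrees(np.arctan2(w[1],w[0])-P[2])+90, 'r',np.hypot(*w))
if __name__=='__main__':
    look(sys.argv[1])
    for th in map(float,sys.argv[2:]): print(th,rel(*push(th,0,60)))
E
python3 look.py b1 -120 -117 -114 -110 -107
```

```text
4.8 [478.387  37.12   59.065] dir 123.47853031316632 F [ 1.274 -1.54   1.099] push 1.9877338165069007 side -0.212962714927528
implied th 240.11304596058733 r 66.34227133430953
-120.0 (array([-0.09,  0.13,  0.01]), array([ 0.   ,  0.001, -0.001]))
-117.0 (array([-0.09,  0.02, -0.33]), array([ 0.053,  0.   , -0.001]))
-114.0 (array([-0.09, -0.08, -0.68]), array([ 0.105,  0.   , -0.001]))
-110.0 (array([-0.09, -0.18, -1.15]), array([ 0.175,  0.   , -0.001]))
-107.0 (array([-0.09, -0.24, -1.51]), array([ 0.227,  0.   , -0.001]))
```

View pics/b1z.png

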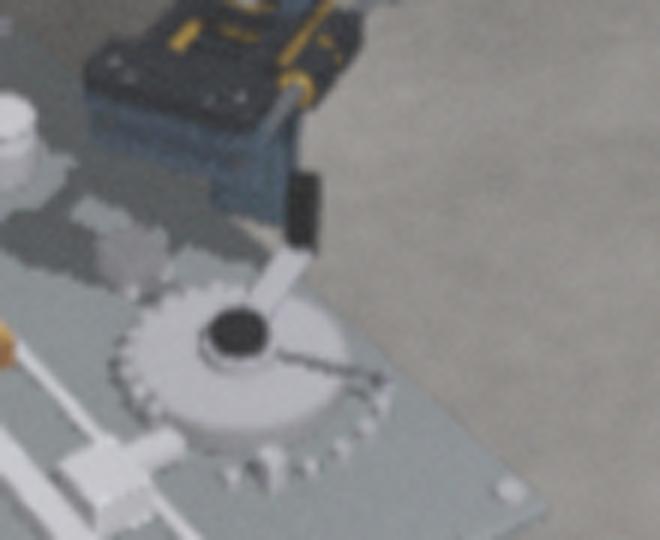

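Call:
arm_command(slide=[[0,-0.05,-0.2],[0,-0.1,-0.4],[0,-0.13,-0.6],[0,-0.17,-0.85],[0,-0.2,-1.1],[0,-0.2,-1.15],[0,-0.2,-1.15]], turn=[[0.03,0,0],[0.06,0,0],[0.09,0,0],[0.13,0,0],[0.165,0,0],[0.175,0,0],[0.175,0,0]], grip=[255,255,255,255,255,255,255])

```text
time_s: 5.38
ee_pos: [469.7, 45.0, 59.0]
ee_rot: [-44.4, 89.9, -110.9]
force: [0.9, -5.3, 1.2]
gripper_width: 0.5
```

```bash
python3 look.py b2 -110 -107 -104 -101
```

```text
5.4333 [469.777  44.913  58.959] dir 113.51986328088093 F [ 1.153 -4.999  1.346] push 5.043707033985677 side 0.9380881926034176
implied th 249.61022307981597 r 66.00406355968505
-110.0 (array([-0.1 ,  0.1 , -0.04]), array([0.001, 0.001, 0.001]))
-107.0 (array([-0.1 , -0.02, -0.39]), array([0.053, 0.001, 0.001]))
-104.0 (array([-0.1 , -0.12, -0.74]), array([0.106, 0.001, 0.001]))
-101.0 (array([-0.11, -0.2 , -1.09]), array([0.158, 0.001, 0.001]))
```

View pics/b2z.png

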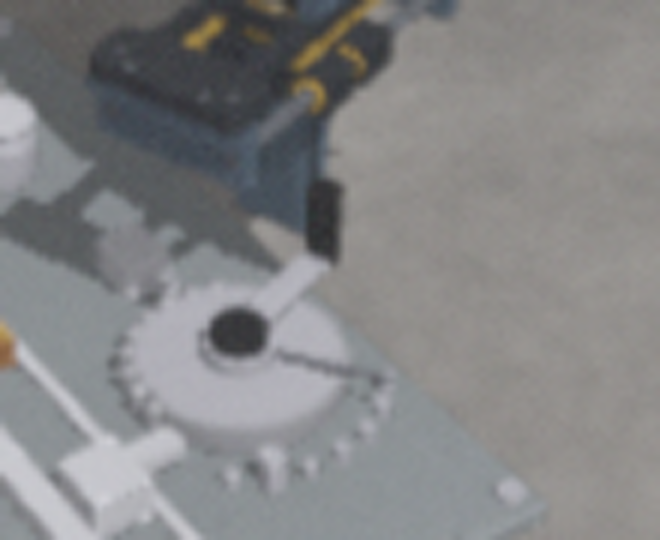

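Call:
arm_command(slide=[[0,-0.05,-0.12],[0,-0.1,-0.25],[0,-0.12,-0.37],[0,-0.15,-0.47],[0,-0.15,-0.47]], turn=[[0.02,0,0],[0.04,0,0],[0.055,0,0],[0.07,0,0],[0.07,0,0]], grip=[255,255,255,255,255])

```text
time_s: 5.85
ee_pos: [466.6, 48.4, 59.0]
ee_rot: [-28.2, 89.9, -98.7]
force: [0.9, -6.4, 0.7]
gripper_width: 0.0
```

```bash
python3 look.py b3 -106 -102
```

```text
5.9 [466.649  48.397  58.988] dir 109.5188395860097 F [ 1.484 -6.391  1.411] push 6.519887594129497 side 0.7369941651339437
implied th 253.42211686854694 r 65.92762525490011
-106.0 (array([-0.1 ,  0.09, -0.07]), array([0.001, 0.002, 0.001]))
-102.0 (array([-0.1 , -0.06, -0.53]), array([0.071, 0.002, 0.001]))
```

Call:
arm_command(slide=[[0,-0.05,-0.12],[0,-0.1,-0.25],[0,-0.12,-0.37],[0,-0.15,-0.5],[0,-0.15,-0.5]], turn=[[0.02,0,0],[0.04,0,0],[0.055,0,0],[0.07,0,0],[0.07,0,0]], grip=[255,255,255,255,255])

```text
time_s: 6.32
ee_pos: [463.5, 52.4, 58.9]
ee_rot: [-27.7, 89.9, -102.2]
force: [-0.2, -7.7, 2.2]
gripper_width: 0.2
```

```bash
python3 look.py b4 -102 -98
```

```text
6.3667 [463.528  52.371  58.978] dir 105.52432664821255 F [ 0.689 -7.568  0.007] push 7.476578848604371 side 1.3615305380308007
implied th 257.53108758866364 r 65.99600769966277
-102.0 (array([-0.1 ,  0.1 , -0.05]), array([0.001, 0.002, 0.001]))
-98.0 (array([-0.1 , -0.05, -0.51]), array([0.071, 0.002, 0.001]))
```

Call:
arm_command(slide=[[0,-0.05,-0.12],[0,-0.1,-0.25],[0,-0.12,-0.37],[0,-0.15,-0.5],[0,-0.15,-0.5]], turn=[[0.02,0,0],[0.04,0,0],[0.055,0,0],[0.07,0,0],[0.07,0,0]], grip=[255,255,255,255,255])

```text
time_s: 6.78
ee_pos: [460.7, 56.6, 59.0]
ee_rot: [-23.6, 89.8, -102.1]
force: [0.9, -9.2, 1.5]
gripper_width: 0.6
```

```bash
python3 look.py b5 -98 -94
```

```text
6.8333 [460.669  56.536  58.947] dir 101.5294328033405 F [ 0.13  -9.258  1.735] push 9.097028729278644 side 1.7234270610042008
implied th 261.6260322558259 r 66.0998071871908
-98.0 (array([-0.11,  0.11, -0.04]), array([0.001, 0.003, 0.001]))
-94.0 (array([-0.11, -0.04, -0.5 ]), array([0.071, 0.003, 0.001]))
```

View pics/b5z.png

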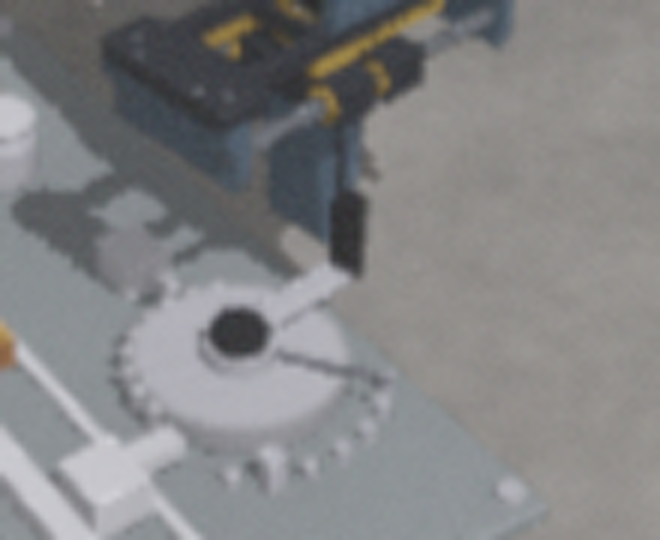

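Call:
arm_command(slide=[[0,-0.05,-0.12],[0,-0.1,-0.25],[0,-0.12,-0.37],[0,-0.15,-0.5],[0,-0.15,-0.5]], turn=[[0.02,0,0],[0.04,0,0],[0.055,0,0],[0.07,0,0],[0.07,0,0]], grip=[255,255,255,255,255])

```text
time_s: 7.25
ee_pos: [457.9, 61.6, 58.9]
ee_rot: [-42.1, 89.9, -124.6]
force: [-0.3, -6.0, 1.3]
gripper_width: 0.3
```

```bash
python3 look.py b6 -94 -90
```

```text
7.3 [457.859  61.658  58.887] dir 97.4657484307832 F [-0.247 -6.194  2.17 ] push 6.10931463806329 side 1.049691627736961
implied th 266.3995857264583 r 66.32945317133087
-94.0 (array([-0.11,  0.13,  0.05]), array([0.   , 0.001, 0.002]))
-90.0 (array([-0.11, -0.02, -0.41]), array([0.07 , 0.002, 0.002]))
```

View pics/b6z.png

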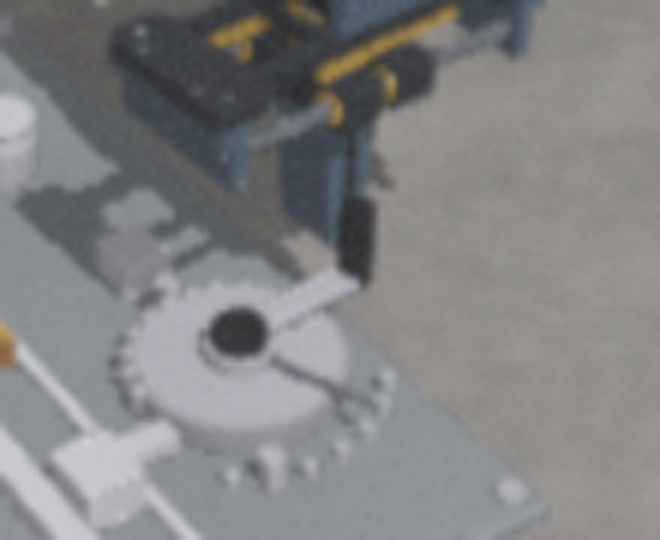

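Call:
arm_command(slide=[[0,0,0],[0,0,0],[0,0,0],[0,-0.05,-0.15],[0,-0.1,-0.3],[0,-0.14,-0.45],[0,-0.18,-0.6],[0,-0.22,-0.8],[0,-0.22,-0.8],[0,-0.22,-0.8]], turn=[[0,0,0],[0,0,0],[0,0,0],[0.025,0,0],[0.05,0,0],[0.075,0,0],[0.1,0,0],[0.122,0,0],[0.122,0,0],[0.122,0,0]], grip=[255,255,255,255,255,255,255,255,255,255])

```text
time_s: 8.13
ee_pos: [454.4, 69.0, 58.9]
ee_rot: [-38.5, 89.8, -127.9]
force: [-0.1, -7.4, 2.8]
gripper_width: 0.8
```

```bash
python3 look.py c1 -87 -83
```

```text
8.1833 [454.403  68.985  58.863] dir 90.50930361452453 F [ 0.509 -8.137  1.657] push 8.141464850564114 side -0.4369958684395134
implied th 272.92210923379776 r 66.37963971962641
-87.0 (array([-0.11,  0.14, -0.01]), array([0.001, 0.002, 0.002]))
-83.0 (array([-0.11, -0.02, -0.47]), array([0.071, 0.002, 0.002]))
```

Call:
arm_command(slide=[[0,-0.05,-0.12],[0,-0.1,-0.25],[0,-0.12,-0.37],[0,-0.13,-0.5],[0,-0.13,-0.5]], turn=[[0.02,0,0],[0.04,0,0],[0.055,0,0],[0.07,0,0],[0.07,0,0]], grip=[255,255,255,255,255])

```text
time_s: 8.6
ee_pos: [452.8, 73.8, 58.9]
ee_rot: [-37.4, 89.8, -130.9]
force: [-0.8, -8.3, 2.9]
gripper_width: 0.3
```

```bash
python3 look.py c2 -83 -79
```

```text
8.65 [452.793  73.721  58.828] dir 86.51001353529809 F [-0.323 -8.591  2.437] push 8.595016596698702 side -0.20026032042763417
implied th -83.02875669040685 r 66.43711962299021
-83.0 (array([-0.12,  0.14, -0.  ]), array([0.001, 0.003, 0.002]))
-79.0 (array([-0.12, -0.01, -0.46]), array([0.071, 0.003, 0.002]))
```

Still below the click force; one more small step.

Call:
arm_command(slide=[[0,-0.03,-0.12],[0,-0.06,-0.25],[0,-0.1,-0.37],[0,-0.13,-0.48],[0,-0.13,-0.48]], turn=[[0.02,0,0],[0.04,0,0],[0.055,0,0],[0.07,0,0],[0.07,0,0]], grip=[255,255,255,255,255])

```text
time_s: 9.07
ee_pos: [451.5, 79.2, 58.8]
ee_rot: [-52.6, 89.8, -150.2]
force: [-1.8, -6.1, 3.1]
gripper_width: 0.1
```

```bash
python3 look.py c3 -79 -75 -72
```

```text
9.1167 [451.488  79.157  58.77 ] dir 82.45074695169544 F [-0.78  -5.541  3.55 ] push 5.5949812929100045 side 0.04536858864023554
implied th -78.4748878400539 r 66.58389505676188
-79.0 (array([-0.12,  0.16,  0.06]), array([-0.   ,  0.002,  0.003]))
-75.0 (array([-0.12,  0.01, -0.4 ]), array([0.07 , 0.002, 0.003]))
-72.0 (array([-0.12, -0.09, -0.75]), array([0.122, 0.002, 0.003]))
```

View pics/c3z.png

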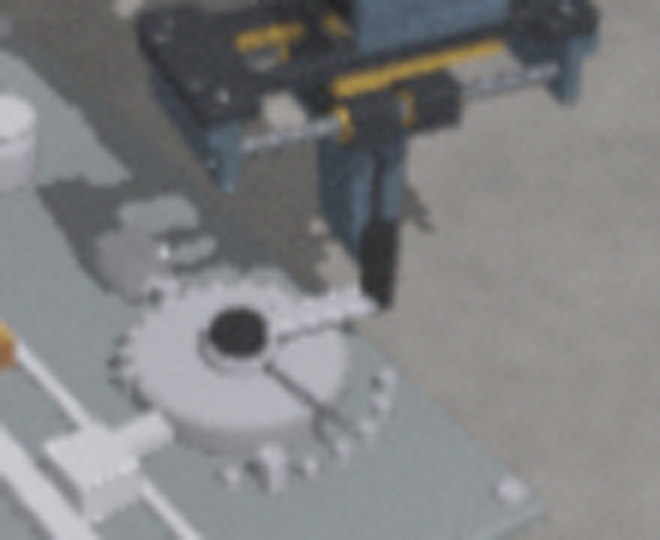

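Call:
arm_command(slide=[[0,0,0],[0,0,0],[0,0,0],[0,0,0],[0,-0.03,-0.15],[0,-0.07,-0.3],[0,-0.1,-0.45],[0,-0.15,-0.6],[0,-0.2,-0.78],[0,-0.2,-0.78],[0,-0.2,-0.78]], turn=[[0,0,0],[0,0,0],[0,0,0],[0,0,0],[0.025,0,0],[0.05,0,0],[0.075,0,0],[0.1,0,0],[0.122,0,0],[0.122,0,0],[0.122,0,0]], grip=[255,255,255,255,255,255,255,255,255,255,255])

```text
time_s: 10.03
ee_pos: [450.1, 86.8, 58.7]
ee_rot: [-42.8, 89.7, -147.3]
force: [-2.3, -6.9, 2.4]
gripper_width: 0.5
```

```bash
python3 look.py d1 -72 -68
```

```text
10.0833 [450.088  86.771  58.693] dir 75.48858429267585 F [-2.208 -6.755  3.603] push 7.09310319674863 side 0.4451969947651952
implied th -72.26874303848874 r 66.51765020082496
-72.0 (array([-0.13,  0.15, -0.03]), array([0.   , 0.004, 0.003]))
-68.0 (array([-0.13, -0.  , -0.49]), array([0.07 , 0.004, 0.003]))
```

View pics/d1z.png

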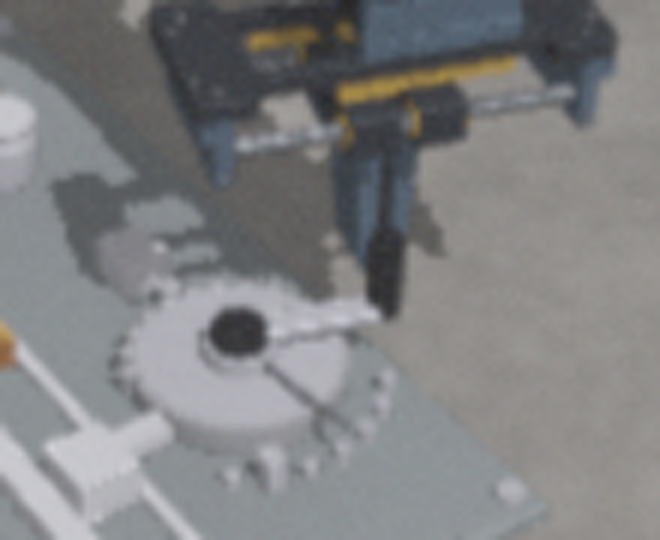

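Call:
arm_command(slide=[[0,-0.03,-0.12],[0,-0.07,-0.25],[0,-0.11,-0.37],[0,-0.15,-0.47],[0,-0.15,-0.47]], turn=[[0.02,0,0],[0.04,0,0],[0.055,0,0],[0.07,0,0],[0.07,0,0]], grip=[255,255,255,255,255])

```text
time_s: 10.5
ee_pos: [449.7, 91.5, 58.7]
ee_rot: [-36.6, 89.7, -145.2]
force: [-1.0, -8.1, 3.5]
gripper_width: 0.2
```

```bash
python3 look.py d2 -68 -64
```

```text
10.55 [449.683  91.465  58.686] dir 71.48518501660466 F [-2.462 -7.615  4.643] push 8.002748709214877 side -0.0832192723187022
implied th -68.49062504606485 r 66.5365633987712
-68.0 (array([-0.13,  0.15, -0.06]), array([0.   , 0.004, 0.003]))
-64.0 (array([-0.13,  0.  , -0.52]), array([0.07 , 0.004, 0.003]))
```

Call:
arm_command(slide=[[0,-0.03,-0.12],[0,-0.07,-0.25],[0,-0.11,-0.37],[0,-0.15,-0.47],[0,-0.15,-0.47]], turn=[[0.02,0,0],[0.04,0,0],[0.055,0,0],[0.07,0,0],[0.07,0,0]], grip=[255,255,255,255,255])

```text
time_s: 10.97
ee_pos: [449.8, 96.9, 58.7]
ee_rot: [-42.3, 89.7, -154.9]
force: [-2.1, -4.7, 2.7]
gripper_width: 0.2
```

```bash
python3 look.py d3 -64 -60
```

```text
11.0167 [449.836  96.974  58.683] dir 67.42606601468621 F [-2.663 -5.228  3.085] push 5.849977625005677 side 0.4524246901110546
implied th -64.00270316359908 r 66.60310560747118
-64.0 (array([-0.13,  0.16,  0.  ]), array([-0.001,  0.003,  0.003]))
-60.0 (array([-0.13,  0.01, -0.46]), array([0.069, 0.003, 0.003]))
```

View pics/d3z.png

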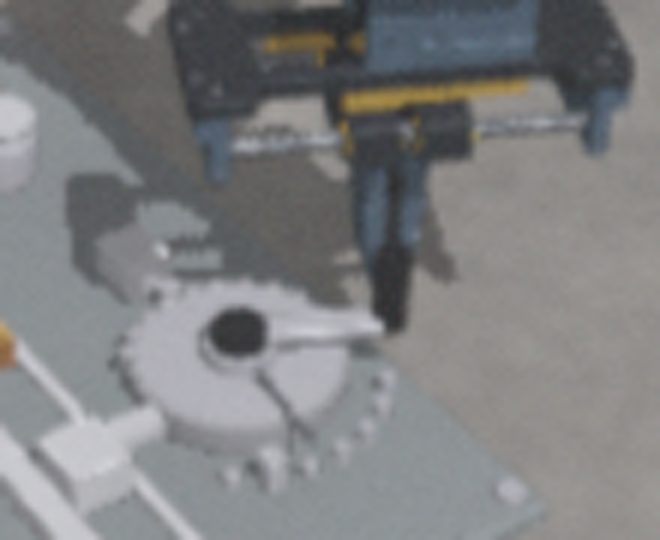

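Call:
arm_command(slide=[[0,0,0],[0,0,0],[0,0,0],[0,0,0],[0,-0.03,-0.15],[0,-0.07,-0.3],[0,-0.1,-0.45],[0,-0.15,-0.6],[0,-0.22,-0.78],[0,-0.22,-0.78],[0,-0.22,-0.78]], turn=[[0,0,0],[0,0,0],[0,0,0],[0,0,0],[0.025,0,0],[0.05,0,0],[0.075,0,0],[0.1,0,0],[0.122,0,0],[0.122,0,0],[0.122,0,0]], grip=[255,255,255,255,255,255,255,255,255,255,255])

```text
time_s: 11.93
ee_pos: [450.4, 104.7, 58.6]
ee_rot: [-32.8, 89.7, -152.3]
force: [-1.6, -7.4, 3.6]
gripper_width: 0.2
```

```bash
python3 look.py e1 -57 -53
```

```text
11.9833 [450.398 104.646  58.567] dir 60.46181881037716 F [-2.562 -6.723  3.768] push 7.112276128890903 side -1.0855624136546476
implied th -57.854632307895685 r 66.49734210608808
-57.0 (array([-0.14,  0.15, -0.1 ]), array([0.   , 0.005, 0.003]))
-53.0 (array([-0.15, -0.  , -0.56]), array([0.07 , 0.005, 0.003]))
```

View pics/e1z.png

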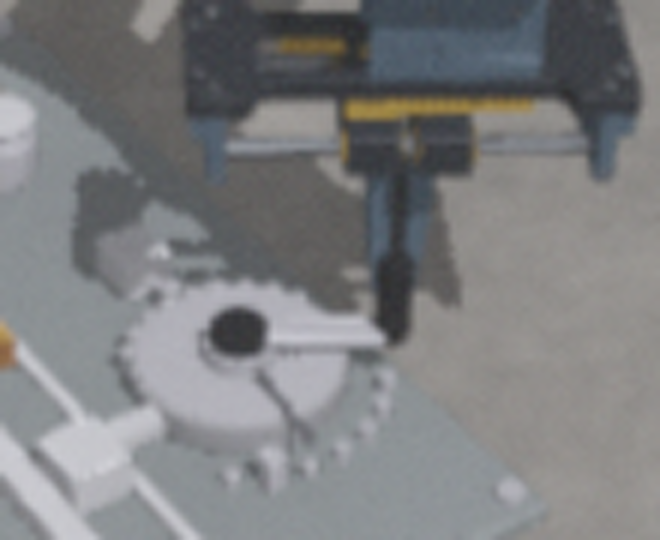

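Call:
arm_command(slide=[[0,-0.03,-0.12],[0,-0.07,-0.25],[0,-0.11,-0.37],[0,-0.15,-0.47],[0,-0.15,-0.47]], turn=[[0.02,0,0],[0.04,0,0],[0.055,0,0],[0.07,0,0],[0.07,0,0]], grip=[255,255,255,255,255])

```text
time_s: 12.4
ee_pos: [451.1, 109.3, 58.5]
ee_rot: [-27.5, 89.6, -151.1]
force: [-3.7, -7.4, 4.6]
gripper_width: 0.6
```

```bash
python3 look.py e2 -53 -50
```

```text
12.45 [451.098 109.2    58.515] dir 56.45983020379121 F [-2.791 -8.825  4.702] push 8.898097003863588 side -2.5496368855112017
implied th -54.194121984874215 r 66.53114214521634
-53.0 (array([-0.15,  0.15, -0.14]), array([-0.   ,  0.006,  0.003]))
-50.0 (array([-0.15,  0.03, -0.48]), array([0.052, 0.006, 0.003]))
```

Call:
arm_command(slide=[[0,-0.03,-0.1],[0,-0.05,-0.2],[0,-0.08,-0.3],[0,-0.1,-0.35],[0,-0.1,-0.35]], turn=[[0.015,0,0],[0.03,0,0],[0.045,0,0],[0.055,0,0],[0.055,0,0]], grip=[255,255,255,255,255])

```text
time_s: 12.87
ee_pos: [451.9, 112.7, 58.5]
ee_rot: [-28.3, 89.6, -155.0]
force: [-3.6, -6.0, 4.8]
gripper_width: 0.7
```

```bash
python3 look.py e3 -50 -48
```

```text
12.9167 [452.013 112.92   58.508] dir 53.27553162805759 F [-3.479 -5.36   3.024] push 6.376076490411788 side -0.41690596594924434
implied th -51.11882338952503 r 66.51211355631072
-50.0 (array([-0.15,  0.16, -0.13]), array([-0.003,  0.006,  0.003]))
-48.0 (array([-0.15,  0.08, -0.36]), array([0.032, 0.006, 0.003]))
```

View pics/e3z.png

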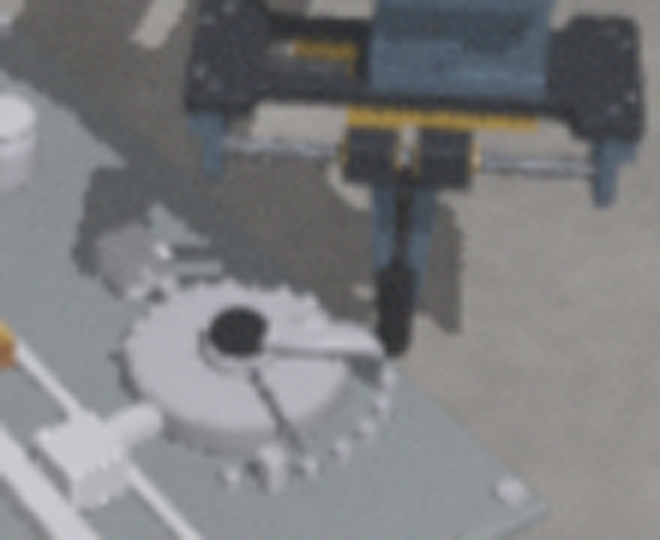

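Call:
arm_command(slide=[[0,0,0],[0,0,0],[0,0,0],[0,0,0],[0,0,0]], turn=[[0,0,0],[0,0,0],[0,0,0],[0,0,0],[0,0,0]], grip=[255,255,255,255,255])

```text
time_s: 13.33
ee_pos: [452.4, 113.4, 58.5]
ee_rot: [-35.5, 89.7, -162.3]
force: [-3.1, -3.3, 3.0]
gripper_width: 0.4
```

```bash
python3 look.py e4 -66 -75
```

```text
13.3833 [452.397 113.406  58.509] dir 53.267946115878985 F [-3.177 -4.026  4.07 ] push 5.126749327711155 side 0.13888319747818592
implied th -50.58624066223231 r 66.48044932544619
-66.0 (array([-0.15,  1.07,  1.63]), array([-0.283,  0.004,  0.004]))
-75.0 (array([-0.14,  1.79,  2.45]), array([-0.44 ,  0.004,  0.004]))
```

View pics/e4z.png

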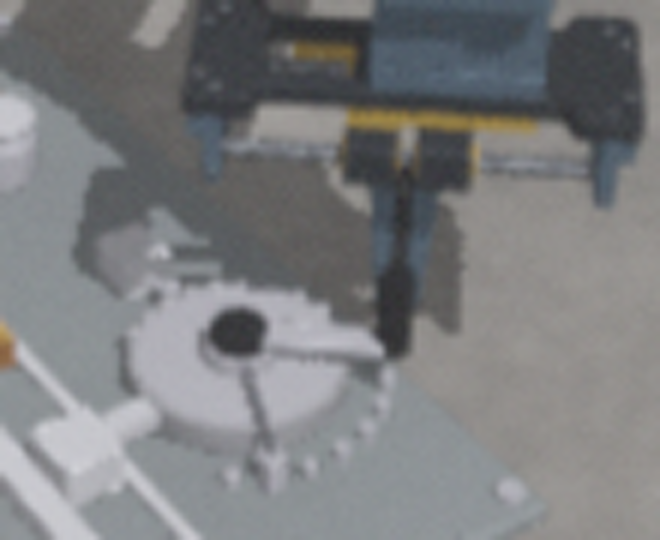

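Call:
arm_command(slide=[[0,0.15,0.35],[0,0.35,0.7],[0,0.6,1.1],[0,0.9,1.5],[0,1.2,1.9],[0,1.5,2.2],[0,1.8,2.5],[0,2.2,3.2],[0,2.6,4.0],[0,2.6,4.0],[0,2.6,4.0]], turn=[[-0.06,0,0],[-0.12,0,0],[-0.19,0,0],[-0.27,0,0],[-0.34,0,0],[-0.4,0,0],[-0.44,0,0],[-0.44,0,0],[-0.44,0,0],[-0.44,0,0],[-0.44,0,0]], grip=[255,255,255,255,255,255,255,255,255,255,255])

```text
time_s: 14.3
ee_pos: [451.3, 66.4, 58.9]
ee_rot: [-108.4, 90.0, 149.9]
force: [0.5, -0.1, -0.0]
gripper_width: 0.5
```

```bash
python3 look.py f1; python3 - <<'E'
from mv import *
p,D=env.grab_frame('scene')
# profile of heights along channel on gauge x=49
o=[]
for y in range(-215,200,6):
    for h in (36,):
        u,v=np.round(proj('scene',g(P,(49,y,h)))).astype(int)
        o.append((y,g(P,(0,0,0)).size and round(unproj('scene',u,v,D[v,u])[2])))
print(o)
cv2.imwrite('pics/f2z.png',cv2.resize(p[150:270,220:380,::-1],None,fx=5,fy=5,interpolation=cv2.INTER_CUBIC))
E
```

```text
14.35 [451.543  66.622  58.949] dir 78.3537707956592 F [ 0.36  -0.194 -0.296] push 0.11783425396225258 side -0.3916634722676574
implied th 270.356416998482 r 64.27276625149798
[(-215, -1), (-209, -3), (-203, -2), (-197, -3), (-191, -1), (-185, -3), (-179, 13), (-173, 11), (-167, 8), (-161, 12), (-155, 14), (-149, 11), (-143, 12), (-137, 11), (-131, 10), (-125, 35), (-119, 35), (-113, 35), (-107, 34), (-101, 34), (-95, 34), (-89, 35), (-83, 37), (-77, 33), (-71, 35), (-65, 35), (-59, 36), (-53, 37), (-47, 36), (-41, 37), (-35, 35), (-29, 36), (-23, 34), (-17, 35), (-11, 36), (-5, 37), (1, 33), (7, 38), (13, 36), (19, 35), (25, 36), (31, 30), (37, 26), (43, 23), (49, 15), (55, 13), (61, 9), (67, 13), (73, 11), (79, 13), (85, 13), (91, 34), (97, 36), (103, 34), (109, 37), (115, 36), (121, 35), (127, 28), (133, 21), (139, 11), (145, 11), (151, 10), (157, 12), (163, 13), (169, 14), (175, 12), (181, 10), (187, 10), (193, 8), (199, 13)]
```

View pics/f2z.png

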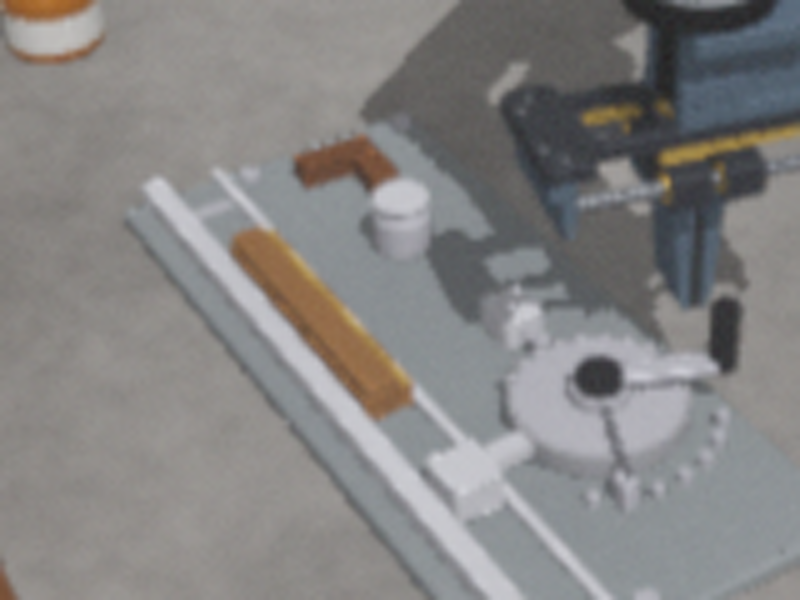

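```bash
python3 - <<'E'
from mv import *
a=np.pi/2+P[2]
for z,y in ((120,-160),(38,-160),(38,-146)):
  w=g(P,(46,y,z)); print(w,rel(w,a))
E
```

```text
[ 626.492 -150.442  120.   ] (array([-6.11, 21.5 , 17.76]), array([-0.263, -0.   ,  0.   ]))
[ 626.492 -150.442   38.   ] (array([ 2.09, 21.5 , 17.76]), array([-0.263, -0.   ,  0.   ]))
[ 625.647 -136.468   38.   ] (array([ 2.09, 21.13, 16.41]), array([-0.263, -0.   ,  0.   ]))
```

Call:
arm_command(slide=[[-3,0,0.5],[-6,0,1],[-6.1,3,3.5],[-6.1,6,6],[-6.1,9,8.5],[-6.1,12,11],[-6.1,15,13],[-6.1,18,15],[-6.1,21.5,17.8],[-6.1,21.5,17.8],[-6.1,21.5,17.8],[-4,21.5,17.8],[-1,21.5,17.8],[0.8,21.5,17.8],[0.8,21.5,17.8],[0.8,21.5,17.8]], turn=[[0,0,0],[0,0,0],[-0.05,0,0],[-0.1,0,0],[-0.15,0,0],[-0.2,0,0],[-0.25,0,0],[-0.263,0,0],[-0.263,0,0],[-0.263,0,0],[-0.263,0,0],[-0.263,0,0],[-0.263,0,0],[-0.263,0,0],[-0.263,0,0],[-0.263,0,0]], grip=[255,255,255,255,255,255,255,255,255,255,255,255,255,255,255,255])

```text
time_s: 15.73
ee_pos: [625.3, -149.3, 50.4]
ee_rot: [-115.5, 89.8, 158.0]
force: [0.6, -0.8, 0.7]
gripper_width: 0.5
```

```bash
cat > look2.py <<'E'
from mv import *
import sys
p,D=snap('scene',sys.argv[1]+'.png')
cv2.imwrite('pics/'+sys.argv[1]+'z.png',cv2.resize(p[120:270,220:380,::-1],None,fx=4,fy=4,interpolation=cv2.INTER_CUBIC))
s=env.state();a=np.pi/2+P[2]
q=np.linalg.solve(np.array([[np.cos(P[2]),-np.sin(P[2])],[np.sin(P[2]),np.cos(P[2])]]),s['ee_pos'][:2]-P[:2])
print(s['time_s'],s['ee_pos'],'gauge',q,'face y',q[1]+16,'F',s['force'])
for z,y in ((38,q[1]),(38,-146)): print(rel(g(P,(46,y,z)),a))
E
python3 look2.py g1
```

```text
15.7833 [ 626.618 -149.82    51.809] gauge [  46.163 -159.387] face y -143.38694791209258 F [ 0.775 -0.821  0.531]
(array([ 1.38, -0.02,  0.  ]), array([ 0.001, -0.   , -0.   ]))
(array([ 1.38, -0.02, -1.34]), array([ 0.001, -0.   , -0.   ]))
```

View pics/g1z.png

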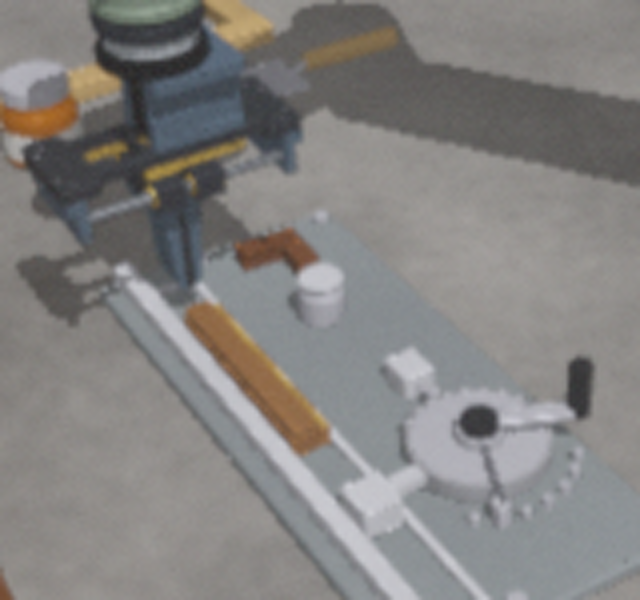

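Call:
arm_command(slide=[[0.7,0,0],[1.3,0,0],[1.3,0,0],[1.3,0,0],[1.3,0,0],[1.3,0,0]], turn=[[0,0,0],[0,0,0],[0,0,0],[0,0,0],[0,0,0],[0,0,0]], grip=[255,255,255,255,255,255])

```text
time_s: 16.28
ee_pos: [626.8, -150.8, 38.3]
ee_rot: [82.6, 90.0, -3.9]
force: [-1.2, 0.1, -0.2]
gripper_width: 0.6
```

```bash
python3 look2.py g2
```

```text
16.3333 [ 626.857 -150.848   38.254] gauge [  46.34  -160.427] face y -144.42738849726632 F [-0.273 -0.595  0.555]
(array([ 0.03, -0.03, -0.  ]), array([ 0.001,  0.   , -0.001]))
(array([ 0.03, -0.03, -1.44]), array([ 0.001,  0.   , -0.001]))
```

Call:
arm_command(slide=[[0.08,0,-0.4],[0.08,0,-0.8],[0.08,0,-1.2],[0.08,0,-1.4],[0.08,0,-1.6],[0.08,0,-1.8],[0.08,0,-2.0],[0.08,0,-2.3],[0.08,0,-2.6],[0.08,0,-2.9],[0.08,0,-3.2],[0.08,0,-3.5],[0.08,0,-3.8],[0.08,0,-4.1],[0.08,0,-4.4],[0.08,0,-4.7],[0.08,0,-4.9],[0.08,0,-5.0],[0.08,0,-5.0],[0.08,0,-5.0]], turn=[[0,0,0],[0,0,0],[0,0,0],[0,0,0],[0,0,0],[0,0,0],[0,0,0],[0,0,0],[0,0,0],[0,0,0],[0,0,0],[0,0,0],[0,0,0],[0,0,0],[0,0,0],[0,0,0],[0,0,0],[0,0,0],[0,0,0],[0,0,0]], grip=[255,255,255,255,255,255,255,255,255,255,255,255,255,255,255,255,255,255,255,255])

```text
time_s: 18.0
ee_pos: [623.6, -100.6, 37.2]
ee_rot: [176.4, 90.0, 89.9]
force: [-0.2, 0.2, -0.4]
gripper_width: 0.8
```

```bash
python3 look2.py g3
```

```text
18.05 [ 623.578 -100.683   37.194] gauge [  46.094 -110.156] face y -94.15592511975471 F [-0.572  0.404  0.164]
(array([-0.08, -0.01, -0.  ]), array([ 0., -0., -0.]))
(array([-0.08, -0.01,  3.58]), array([ 0., -0., -0.]))
```

View pics/g3z.png

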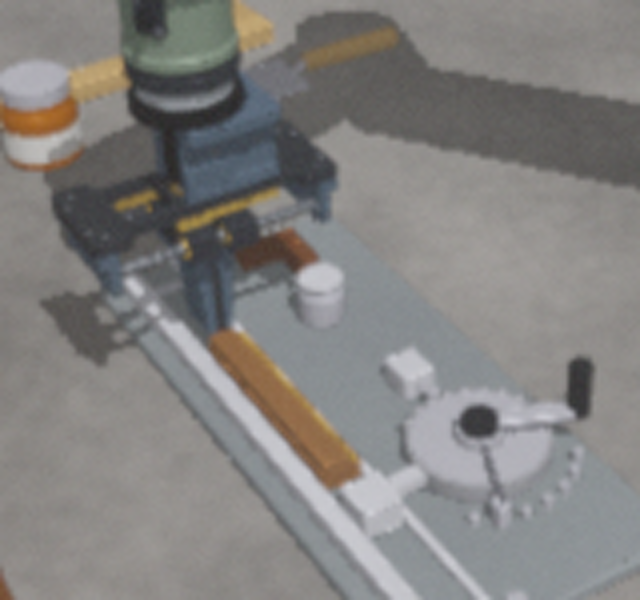

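Call:
arm_command(slide=[[0,0,-0.1],[0,0,-0.2],[0,0,-0.3],[0,0,-0.4],[0,0,-0.5],[0,0,-0.6],[0,0,-0.7],[0,0,-0.8],[0,0,-0.9],[0,0,-1.0],[0,0,-1.1],[0,0,-1.2],[0,0,-1.2]], turn=[[0,0,0],[0,0,0],[0,0,0],[0,0,0],[0,0,0],[0,0,0],[0,0,0],[0,0,0],[0,0,0],[0,0,0],[0,0,0],[0,0,0],[0,0,0]], grip=[255,255,255,255,255,255,255,255,255,255,255,255,255])

```text
time_s: 19.13
ee_pos: [622.9, -88.7, 37.2]
ee_rot: [144.9, 90.0, 58.4]
force: [-0.0, -0.6, 0.3]
gripper_width: 0.3
```

```bash
python3 look2.py g4; python3 - <<'E'
from mv import *
p,D=env.grab_frame('top')
cv2.imwrite('pics/g5z.png',cv2.resize(p[150:230,230:380,::-1],None,fx=5,fy=5,interpolation=cv2.INTER_CUBIC))
E
```

```text
19.1833 [622.884 -88.629  37.179] gauge [ 46.13  -98.082] face y -82.0821781429128 F [-0.818 -1.535  0.725]
(array([-0.08, -0.01, -0.  ]), array([ 0.001, -0.   , -0.   ]))
(array([-0.08, -0.02,  4.79]), array([ 0.001, -0.   , -0.   ]))
```

View pics/g5z.png

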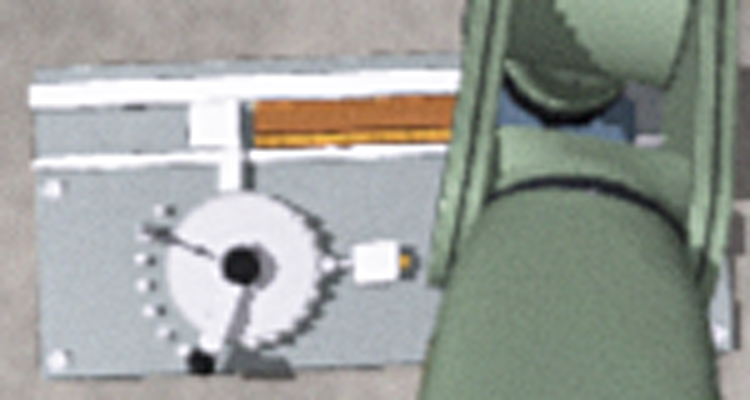

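View pics/g4z.png

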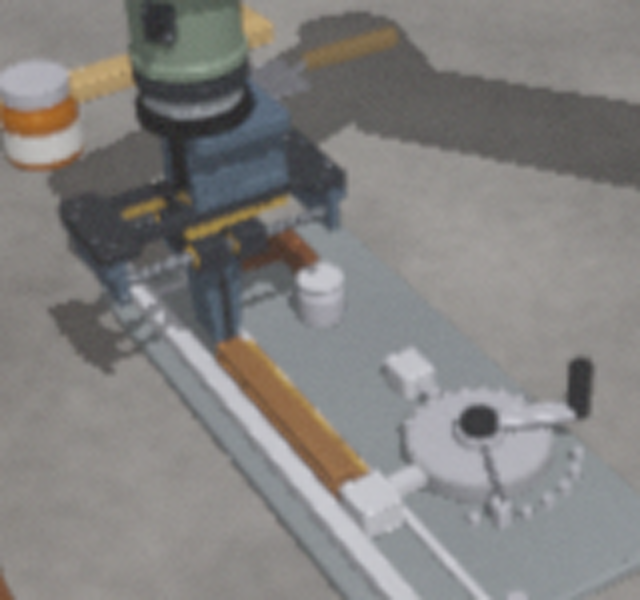

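Call:
arm_command(slide=[[0,0,-0.1],[0,0,-0.2],[0,0,-0.3],[0,0,-0.4],[0,0,-0.5],[0,0,-0.55],[0,0,-0.55]], turn=[[0,0,0],[0,0,0],[0,0,0],[0,0,0],[0,0,0],[0,0,0],[0,0,0]], grip=[255,255,255,255,255,255,255])

```text
time_s: 19.82
ee_pos: [622.5, -83.2, 37.1]
ee_rot: [150.2, 90.0, 63.7]
force: [0.5, -1.9, 1.0]
gripper_width: 0.5
```

```bash
cat > look3.py <<'E'
from mv import *
import sys
p,D=env.grab_frame('top')
cv2.imwrite('pics/'+sys.argv[1]+'z.png',cv2.resize(p[160:220,245:335,::-1],None,fx=8,fy=8,interpolation=cv2.INTER_NEAREST))
s=env.state();q=np.linalg.solve(np.array([[np.cos(P[2]),-np.sin(P[2])],[np.sin(P[2]),np.cos(P[2])]]),s['ee_pos'][:2]-P[:2])
print(s['time_s'],'gauge',q,'face y',q[1]+16,'F',s['force'])
E
python3 look3.py h1
```

```text
19.8667 gauge [ 46.144 -92.648] face y -76.64792609626448 F [-0.184 -0.655  0.54 ]
```

View pics/h1z.png

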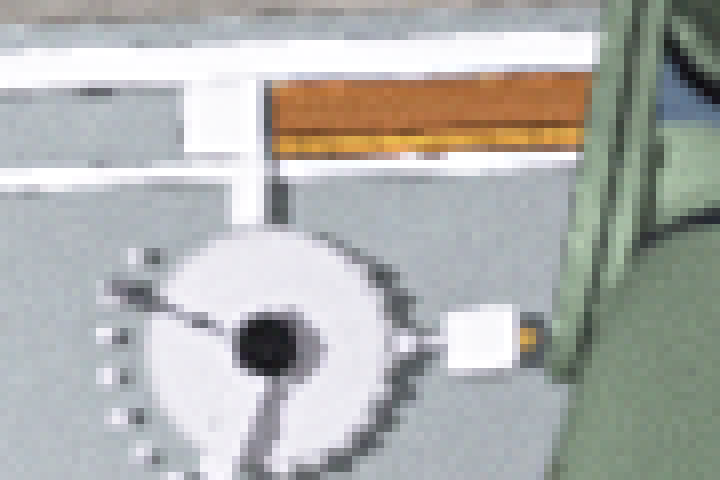

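Call:
arm_command(slide=[[0,0,-0.05],[0,0,-0.1],[0,0,-0.15],[0,0,-0.2],[0,0,-0.2]], turn=[[0,0,0],[0,0,0],[0,0,0],[0,0,0],[0,0,0]], grip=[255,255,255,255,255])

```text
time_s: 20.28
ee_pos: [622.5, -81.3, 37.2]
ee_rot: [114.6, 90.0, 28.1]
force: [1.3, -1.3, 0.5]
gripper_width: 0.6
```

Call:
arm_command(slide=[[0,0,-0.03],[0,0,-0.06],[0,0,-0.08],[0,0,-0.08]], turn=[[0,0,0],[0,0,0],[0,0,0],[0,0,0]], grip=[255,255,255,255])

```text
time_s: 20.62
ee_pos: [622.4, -80.6, 37.1]
ee_rot: [115.6, 90.0, 29.1]
force: [0.9, -2.4, 0.9]
gripper_width: 0.4
```

```bash
python3 look3.py h2
```

```text
20.6667 gauge [ 46.136 -90.014] face y -74.01374654066768 F [ 0.956 -1.76   1.394]
```

Friction level so far (~1–2 N). Continue in sub-millimetre steps.

Call:
arm_command(slide=[[0,0,-0.02],[0,0,-0.04],[0,0,-0.05],[0,0,-0.05]], turn=[[0,0,0],[0,0,0],[0,0,0],[0,0,0]], grip=[255,255,255,255])

```text
time_s: 21.0
ee_pos: [622.4, -80.1, 37.2]
ee_rot: [105.0, 90.0, 18.5]
force: [0.1, -1.8, 1.3]
gripper_width: 0.6
```

```bash
python3 look3.py h3
```

```text
21.05 gauge [ 46.138 -89.507] face y -73.50700793577387 F [ 1.557 -2.144  1.054]
```

View pics/h3z.png

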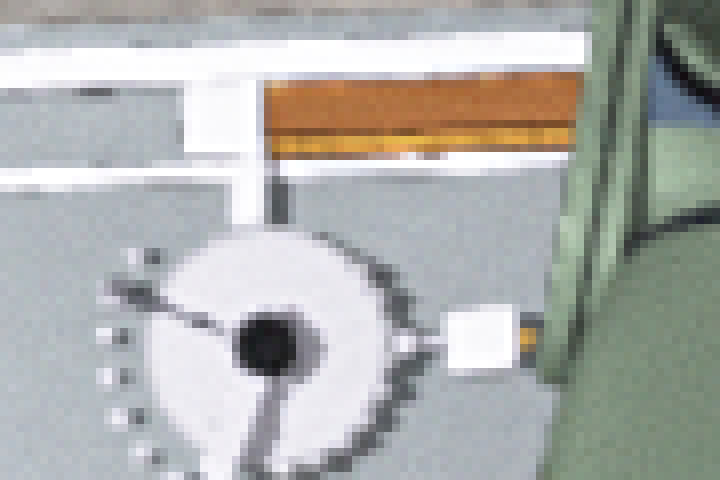

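Call:
arm_command(slide=[[0,0,-0.02],[0,0,-0.04],[0,0,-0.05],[0,0,-0.05]], turn=[[0,0,0],[0,0,0],[0,0,0],[0,0,0]], grip=[255,255,255,255])

```text
time_s: 21.38
ee_pos: [622.3, -79.6, 37.2]
ee_rot: [97.9, 90.0, 11.4]
force: [1.4, -2.3, 0.7]
gripper_width: 0.4
```

Call:
arm_command(slide=[[0,0,-0.01],[0,0,-0.02],[0,0,-0.03],[0,0,-0.03]], turn=[[0,0,0],[0,0,0],[0,0,0],[0,0,0]], grip=[255,255,255,255])

```text
time_s: 21.72
ee_pos: [622.3, -79.3, 37.2]
ee_rot: [98.9, 90.0, 12.4]
force: [0.7, -2.7, 0.8]
gripper_width: 0.5
```

Call:
arm_command(slide=[[0,0,-0.01],[0,0,-0.02],[0,0,-0.03],[0,0,-0.04],[0,0,-0.04]], turn=[[0,0,0],[0,0,0],[0,0,0],[0,0,0],[0,0,0]], grip=[255,255,255,255,255])

```text
time_s: 22.13
ee_pos: [622.3, -78.9, 37.2]
ee_rot: [113.7, 90.0, 27.1]
force: [1.5, -2.8, 1.1]
gripper_width: 0.1
```

```bash
python3 look3.py h4
```

```text
22.1833 gauge [ 46.113 -88.326] face y -72.3261643260551 F [-0.238 -2.418  0.034]
```

View pics/h4z.png

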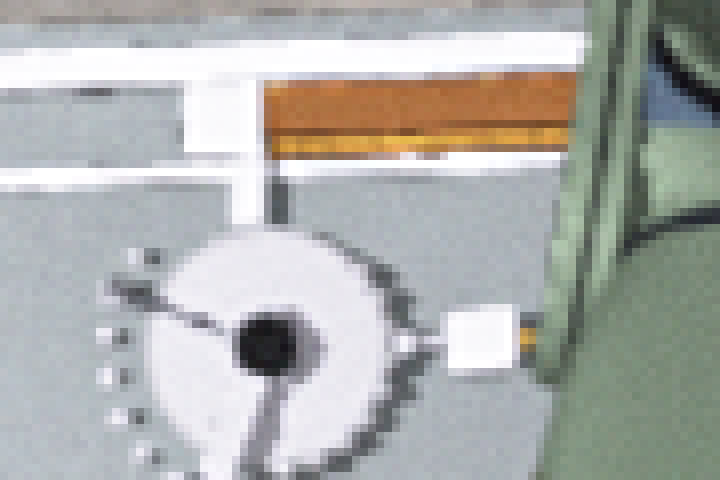

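Call:
arm_command(slide=[[0,0,-0.01],[0,0,-0.02],[0,0,-0.03],[0,0,-0.04],[0,0,-0.04]], turn=[[0,0,0],[0,0,0],[0,0,0],[0,0,0],[0,0,0]], grip=[255,255,255,255,255])

```text
time_s: 22.6
ee_pos: [622.3, -78.8, 37.2]
ee_rot: [34.8, 90.0, -51.7]
force: [0.9, -3.7, 2.3]
gripper_width: 0.4
```

Call:
arm_command(slide=[[0,0,-0.01],[0,0,-0.02],[0,0,-0.03],[0,0,-0.04],[0,0,-0.04]], turn=[[0,0,0],[0,0,0],[0,0,0],[0,0,0],[0,0,0]], grip=[255,255,255,255,255])

```text
time_s: 23.02
ee_pos: [622.3, -78.6, 37.2]
ee_rot: [15.9, 89.9, -70.6]
force: [1.2, -5.2, 1.7]
gripper_width: 0.6
```

Call:
arm_command(slide=[[0,0,0],[0,0,-0.01],[0,0,-0.02],[0,0,-0.02],[0,0,-0.02],[0,0,-0.02]], turn=[[0,0,0],[0,0,0],[0,0,0],[0,0,0],[0,0,0],[0,0,0]], grip=[255,255,255,255,255,255])

```text
time_s: 23.52
ee_pos: [622.3, -78.7, 37.2]
ee_rot: [14.2, 89.9, -72.3]
force: [0.7, -6.4, 1.4]
gripper_width: 0.4
```

Call:
arm_command(slide=[[0,0,0.1],[0,0,0.3],[0,0,0.8],[0,0,1.5],[0,0,2.5],[0,0,2.5],[-3,0,2.5],[-6,0,2.5],[-9,0,3],[-12,3,6],[-13,6,9],[-13,9,12],[-13,11,15],[-13,11,15],[-13,11,15],[-13,11,15]], turn=[[0,0,0],[0,0,0],[0,0,0],[0,0,0],[0,0,0],[0,0,0],[0,0,0],[0,0,0],[0,0,0],[0,0,0],[0,0,0],[0,0,0],[0,0,0],[0,0,0],[0,0,0],[0,0,0]], grip=[255,255,255,255,255,255,255,255,255,255,255,255,255,255,255,255])

```text
time_s: 24.85
ee_pos: [740.3, -220.8, 166.0]
ee_rot: [-130.2, 89.8, 143.2]
force: [-0.1, 1.1, -0.2]
gripper_width: 0.4
```

```bash
python3 look3.py k1; python3 look2.py k2
```

```text
24.9 gauge [ 155.209 -236.299] face y -220.29855364205764 F [-0.402  0.019  0.522]
24.95 [ 740.13  -219.666  167.06 ] gauge [ 155.251 -235.958] face y -219.95758893337057 F [-0.3   -0.278  0.933]
(array([ 12.92, -10.91,   0.  ]), array([ 0.001, -0.001,  0.001]))
(array([ 12.93, -10.9 ,  -8.99]), array([ 0.001, -0.001,  0.001]))
```

View pics/k1z.png

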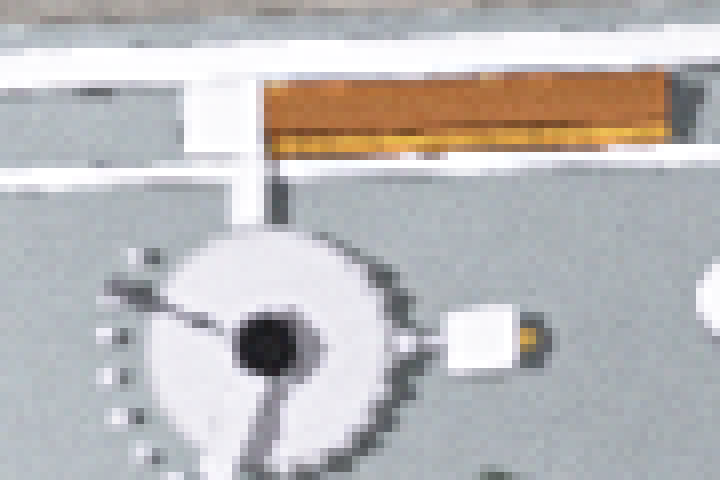

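View pics/k2z.png

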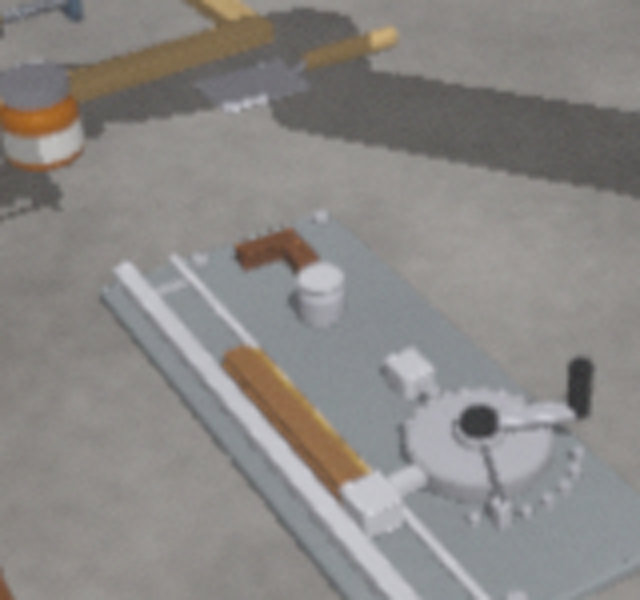

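```bash
python3 -c "
from workcell import env
print(env.job_done()); print(env.state()['time_s'])"
```

```text
the job is handed in; nothing more can be done
None
the job is handed in; nothing more can be done
```

I clicked the disc four notches, one at a time, until the needle stood over the tall post. Then I slid the moulding about 55 mm along the channel until it met the stop. The job was handed in at about 25 s of robot time; no verdict was reported.

**Lever:** the highest push measured between moves was about 9.3 N (limit 18 N). The disc rested between clicks, at least 0.9 s at one and two notches short.

**Stop contact:** the tool stopped advancing and its pushing force rose from about 2.5 N (sliding friction) to 5.2–6.4 N. That puts roughly 3–4 N on the stop, well under 15 N.

**Last pictures, taken after I pulled the arm clear:**
- The needle is over the tall post and the lever has sprung back in line.
- The moulding lies straight in the channel against the stop, with no visible gap. The top camera resolves only about 3 mm a pixel, so the force rise is the better evidence that it touches.
- The tin, corner sample, varnish jar and putty knife are where they were. I did not check the tape roll, glue bottle and eraser in the last pictures, but the arm did not go near them after its first approach.

**Disagreements:**
- At the fourth click, the first picture caught the needle mid-jump. I held still and looked again, and it was over the post.
- The force sensor showed up to 4.7 N upward while pushing the lever. I did not find the cause, and it had no visible effect.

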